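Tip the hex nut out of the divided kit tray

ROBOT

A 7-joint arm with a two-finger parallel gripper is mounted at the origin on the work surface. World frame = base frame: x ahead of the robot, y to its left, z up, the work surface at z = 0. Lengths are in m, angles in rad, forces in N, time in s.
With the tool pointing down it reaches from about 0.4 to 0.85 m from the base axis. Payload 4.5 kg.
Tool frame: the origin (TCP) lies on the centre line of the jaws, within the pads' length; the fingertips stand 14 mm ahead of it and the grasp point (between the pads) lies 5 mm behind it; z points along the fingers, y is the line along which they close (so a half turn about z gives the same grasp; the last joint's range is limited). The gripper opens to 85 mm and grips with 20 to 120 N. Pads are 22 mm wide; open, the fingers measure 114 mm over their backs; the gripper's body (76 mm by 85 mm) begins 54 mm behind the grasp point. The pads swing forward as they close: fully open they stand 13 mm farther back than shut.
Start: joints at [-1.088, 0.689, -0.195, 1.565, 0.157, 0.902, -0.215], TCP at [0.271, 0.563, 0.245] pointing down, gripper open.
Joint ranges: [-3.01, 3.01], [-0.46, 2.08], [-1.47, 1.51], [0.13, 2.56], [-1, 4.14], [0.04, 2.09], [-2.66, 2.66]. Speed limits (rad/s): [2.57, 2.57, 3.14, 3.14, 3.14, 3.14, 3.14].

INTERFACE

Orientations are given as a 3x3 rotation matrix whose columns are the frame's x, y, z axes.
In Python, from station import monitor, read_camera, camera_model, order, finder gives the robot as it stands.
- The arm moves only by the shell command python3 -m crank 'ROWS' [OPENING]. ROWS is JSON, a list of rows, each a list of 2 entries, a list of its own where there are three numbers: the shift along the tool's x, y, z in mm, then the turn, a rotation vector about the tool's x, y, z in rad. In form: [[[x, y, z], [rx, ry, rz]], ...]. A call has 1 to 20 rows; each row is the pose to reach, as a shift and turn from the pose commanded when the call began, along the tool's axes at that moment; what a row does not reach only later rows make up. A row lasts 1/10 s, in which the tool goes at most 50 mm and 8.59 degrees, less where a joint would pass 70% of its speed; a pose out of reach is approached as far as the arm can. A call with a gripper value outside its range is refused whole. OPENING is the opening, from 0 (shut) to 1 (fully open), set as the call begins (- or left out, the last holds). The fingers move at their own pace and stop on an object; the grip force is fixed at half the most. Time passes only in rows, so rows that repeat a pose let the fingers close. It gives the time, the measured TCP pose, the force, the opening and the grip force at its end, in the units of the state.
- monitor.get_obs(): the state, without advancing time (a new reading comes with each control period).
- read_camera(name): name is "side" or "top" or "wrist"; returns (picture, depth): 384x512x3 uint8, blue, green, red; 384x512 float32, m along the optical axis (not along the pixel's ray), 0 where there is no reading.
- camera_model(name): a dict with "fx", "fy", "cx", "cy" (pixels), "k1" (the pictures are not rectified: a ray, as slopes to the right and down, at radius r is drawn at 1 + k1 r^2 times it, then the intrinsics apply), "extrinsics" (4x4, takes a point from camera to world coordinates); the wrist camera has in their place "hand_eye" (4x4, takes a point from camera to tool coordinates, whose origin is the TCP and whose axes are the flange's). Camera axes: x right, y down, z forward; pixel columns grow to the right and rows downward; lengths in m; the calibration is good to about 2 mm. A picture is of the moment at which its call begins: read the wrist's pose just before it. camera_model takes no time and is no camera call.
- order.hand_in(): hands the job in; it is judged then, once.
Trained networks look in the newest picture that a camera, given by its name, has taken for a name from the list of things; names that differ only in an ending like _2 or _b are one class to them, and where a whole thing is asked for, a point or a joint stands for the part that bears it (a point fixed in the world has none). Each returns a list of dicts, best first, with "confidence" (0 to 1); they miss things now and then, are a little off and sometimes report something else, mostly with a low value. They report only what shows in the picture. A call takes as long as a camera call. They do not tell look-alikes from the thing itself.
- finder.look_for(camera, name): "centre" ([x, y, z] in m, in the coordinates of the camera as it stood for that picture, good to about 4 mm: the middle of the surface that is visible of it).
The state is a dict: "time": time; "q": joint angles; "joint_vel": joint speeds; "joint_efforts": joint torques, N m; "tcp_pos": TCP position; "tool_rot": TCP orientation; "wrist_force": force on the tool from outside, world axes, zero at the start; "ft_torque": the same for the moment, N m; "width": finger opening in m; "grasp_force": force on a finger pad.
Only numpy, scipy, OpenCV 4.12 (cv2) and the standard library are available. Lean on these libraries where they do the work, as an engineer would, in place of code of your own. Each camera call takes 0.05 s, during which the arm holds its last target. There are 200 camera calls.

TASK

Lift the two-bay kit tray by its post, hold it over the round steel dish and tip it on its corner so that the hex nut slides out through the gap at the corner of its own bay into the dish, while the finned heat sink stays in the tray. Then stand the tray flat on clear bench again; do not pick the nut out with the fingers, and leave the dish where it stands.

Things in the scene. Friction and masses are not known exactly. Their poses are not given: they have to be found in the camera images.
- tray: Grey plastic tray, 156 (x) by 150 (y) mm, 0.3 kg; origin: centre of underside, z up. Floor 4 mm, walls 3, rim 28 mm up. A rim-high divider at y = 0 parts the +y and -y bays. Handle: post 24 x 24 mm at the centre, sides parallel, top at 90 mm. At corners (-78, -75) and (-78, +75) mm the walls lack 42 mm along both sides: the bays' gaps. Starts with -x within 46 degrees of facing the robot.
- nut: Steel hex nut, 26 mm across flats, 13 mm high, 16 mm hole, 35 g, alone in one of the tray's bays, +y or -y (see its position); origin: centre of underside. Tray and parts are slick: friction 0.2 to 0.3, so parts start to slide at 12 to 17 degrees of tilt, and 40 to 45 degrees straight towards the gap's corner clears the bay.
- heat_sink: Aluminium heat sink, 26 x 26 mm, 16 mm high, five upright fins, 22 g, alone in the other bay; it must stay in the tray; origin: centre of underside.
- dish: Loose round steel dish standing on the bench, outer radius 76 mm at the rim and 64 mm at the foot, rim 32 mm high, wall 3 mm, inner floor 4 mm above the bench, 0.4 kg; origin: centre of underside.
Things that resemble listed ones, but are neither listed nor needed, are in the scene too. There is more than one size of the dish; the job needs the larger.

How it is judged:
On the way, in this order (a step that is already met when the one before it is completed fails the run):
1. the tray is lifted with the nut still in it (height (world z) of tray above 0.03 m and distance between nut and tray below 0.1 m), for 0.2 s.
2. the nut has slid into the dish while the tray is still held up and the heat sink is in the tray (horizontal distance between nut and dish below 0.066 m and height (world z) of nut below 0.035 m and height (world z) of tray above 0.03 m and distance between heat_sink and tray below 0.1 m), for 0.1 s.
At the end, for the whole second after the job is handed in: The nut lies at rest in the dish (within 66 mm of its centre, below 35 mm), the dish level; the tray stands released and at rest on the bench (underside within 6 mm of it, level within 5 degrees) with the heat sink inside it (horizontal distance between nut and dish below 0.066 m and height (world z) of nut below 0.035 m and linear speed of each of nut, tray below 0.03 m/s and height (world z) of tray below 0.006 m and angle between each of tray, dish's own z axis and vertical below 0.09 rad and x of heat_sink in the frame of tray between -0.075 and 0.075 m and y of heat_sink in the frame of tray between -0.072 and 0.072 m and z of heat_sink in the frame of tray below 0.03 m); the robot touches nothing.
It fails at once if the fingers touch the nut (contact force between the fingers and nut above 0.5 N).
It fails at once if the dish is shifted by more than 40 mm (distance of dish from where it was at the start of the episode above 0.04 m).
It fails at once if the heat sink leaves the tray (distance between heat_sink and tray above 0.13 m).
It also fails if it takes over 58 s, if anything falls off the work surface, if the arm or the gripper's body presses on something with over 40 N, if the wrist force passes 120 N, or if a joint passes its speed limit or range.

## Working session

There is one attempt and no reset: what is moved stays moved. The work goes in short steps, Python scripts to look and compute and a shell command to move; the robot and the scene stay as the last step left them, time stands still between calls to the robot, and variables do not carry over. Pictures are saved under pics/ and viewed, at most 10 in all, crops included, and the job is handed in when it is done.

```bash
mkdir -p pics; ls
cat > h.py <<'E'
import numpy as np, cv2
from station import monitor, read_camera, camera_model, order, finder
np.set_printoptions(precision=4, suppress=True)
def T_of(name):
    m=camera_model(name)
    if name!="wrist": return np.array(m["extrinsics"])
    o=monitor.get_obs(); T=np.eye(4); T[:3,:3]=np.array(o["tool_rot"]); T[:3,3]=o["tcp_pos"]
    return T@np.array(m["hand_eye"])
def cloud(name,pic_depth=None):
    """world points HxWx3 (nan where none)"""
    m=camera_model(name); T=T_of(name)
    im,d=pic_depth if pic_depth is not None else read_camera(name)
    h,w=d.shape; u,v=np.meshgrid(np.arange(w),np.arange(h))
    K=np.array([[m["fx"],0,m["cx"]],[0,m["fy"],m["cy"]],[0,0,1.]])
    p=np.stack([u,v],-1).reshape(-1,1,2).astype(float)
    xy=cv2.undistortPoints(p,K,np.array([m["k1"],0,0,0.])).reshape(h,w,2)
    P=np.dstack([xy*d[...,None],d]); P[d==0]=np.nan
    return im, P@T[:3,:3].T+T[:3,3]
def find(name,thing,T):
    return [(round(r["confidence"],2),(T[:3,:3]@np.array(r["centre"])+T[:3,3]).round(4)) for r in finder.look_for(name,thing)]
E
python3 - <<'E'
from h import *
o=monitor.get_obs(); print(o["time"],o["tcp_pos"],np.array(o["tool_rot"]))
for c in ("top","side"):
    im,W=cloud(c); cv2.imwrite(f"pics/{c}0.png",im); np.save(f"{c}0.npy",W)
    T=T_of(c)
    print(c,T)
    for n in ("tray","nut","heat_sink","dish"):
        for r in find(c,n,T): print(n,r)
E
```

```text
pics
0.0 [0.2709 0.5625 0.2445] [[-0.901   0.4338 -0.0007]
 [ 0.4338  0.901  -0.0017]
 [-0.0001 -0.0019 -1.    ]]
top [[-0.0056 -0.9987  0.0504  0.4013]
 [-0.9996  0.0041 -0.0288 -0.0023]
 [ 0.0286 -0.0506 -0.9983  0.8788]
 [ 0.      0.      0.      1.    ]]
tray (0.58, array([0.5339, 0.2515, 0.0048]))
nut (0.65, array([0.5239, 0.2871, 0.016 ]))
heat_sink (0.56, array([0.5884, 0.2319, 0.017 ]))
dish (0.62, array([ 0.3293, -0.1664,  0.0042]))
dish (0.61, array([ 0.5208, -0.1773,  0.0076]))
side [[-0.8916 -0.3032  0.3363  0.2316]
 [-0.4525  0.57   -0.6858  0.4397]
 [ 0.0163 -0.7637 -0.6454  0.4735]
 [ 0.      0.      0.      1.    ]]
tray (0.86, array([0.5305, 0.2579, 0.0089]))
nut (0.64, array([0.5237, 0.2882, 0.0167]))
dish (0.73, array([ 0.5174, -0.1866,  0.0115]))
dish (0.72, array([ 0.3254, -0.1779,  0.0046]))
```

View pics/top0.png

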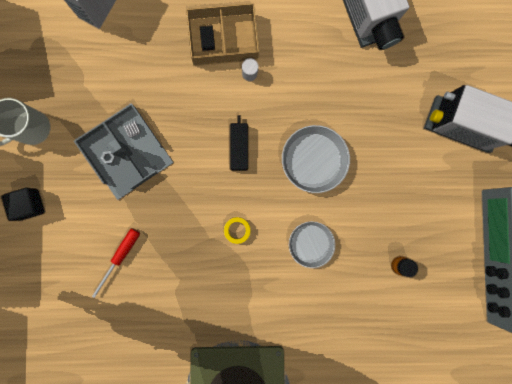

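View pics/side0.png

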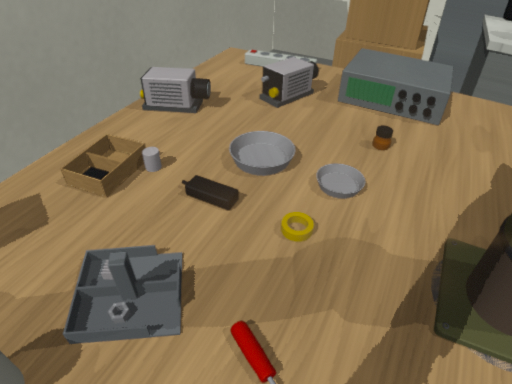

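Top view: tray at about (125,150), nut at (110,157), heat sink at (130,128). The larger dish is at (316,159) and the smaller at (312,245). Next I need the tray's yaw and which bay is which.

Run:
```python
from h import *
im=cv2.imread("pics/top0.png"); W=np.load("top0.npy")
a=cv2.resize(im[95:207,65:185],None,fx=4,fy=4,interpolation=cv2.INTER_CUBIC)
z=W[95:207,65:185,2]; zz=cv2.resize(cv2.applyColorMap(np.clip(np.nan_to_num(z)*2800,0,255).astype(np.uint8),2),None,fx=3,fy=4,interpolation=0)
cv2.imwrite("pics/crop1.png",np.hstack([a,zz])[:600,:800])
def reg(m): return W[m]
x,y,zz=W[...,0],W[...,1],W[...,2]
near=(abs(x-.535)<.14)&(abs(y-.25)<.14)
post=reg(near&(zz>.08)&(zz<.1)); print("post",len(post),post.mean(0), cv2.minAreaRect((post[:,:2]*1000).astype(np.float32)))
rim=reg(near&(zz>.02)&(zz<.035)); r=cv2.minAreaRect((rim[:,:2]*1000).astype(np.float32)); print("rim",len(rim),r)
d=(abs(x-.52)<.1)&(abs(y+.18)<.1)&(zz>.026)&(zz<.04); p=reg(d)
A=np.c_[2*p[:,:2],np.ones(len(p))]; s=np.linalg.lstsq(A,(p[:,:2]**2).sum(1),rcond=None)[0]
print("dish",s[:2],np.sqrt(s[2]+s[0]**2+s[1]**2),len(p))
print("bench z",np.nanmedian(zz))
```

```text
post 157 [0.5365 0.2482 0.0896] ((537.021240234375, 249.13949584960938), (23.807157516479492, 24.012752532958984), 34.222354888916016)
rim 635 ((537.1945190429688, 250.85592651367188), (157.3228759765625, 151.1525115966797), 34.17842102050781)
dish [ 0.519  -0.1737] 0.07257758453390827 521
bench z 0.0009866853680691179
```

View pics/crop1.png

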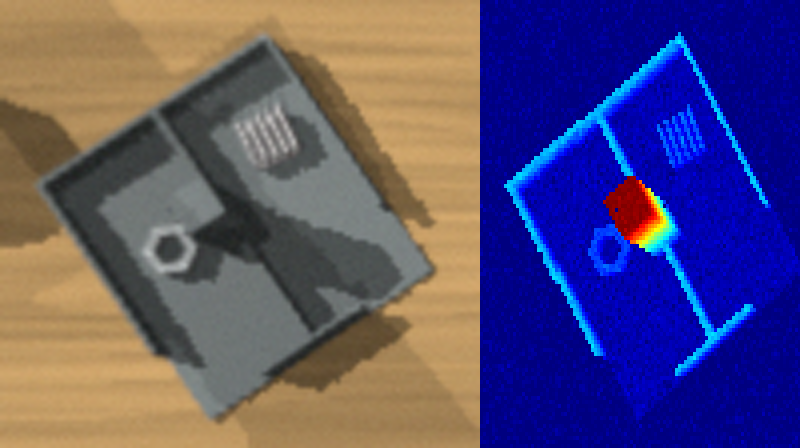

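Measurements agree with the given sizes (post top 0.090, rim 157 x 151, dish radius about 75 mm). The tray sits at (0.537, 0.250) with yaw 34°. The nut is in the +y bay, and its gap corner faces -x world. The heat sink is in the -y bay.

```bash
cat >> h.py <<'E'
from scipy.spatial.transform import Rotation as Rn
def tool_yaw(deg): # pointing down, tool y along bearing deg
    y=np.array([np.cos(np.radians(deg)),np.sin(np.radians(deg)),0]); z=np.array([0,0,-1.]); return np.c_[np.cross(y,z),y,z]
def to(pos,R):
    o=monitor.get_obs(); R0=np.array(o["tool_rot"])
    print("shift mm",(R0.T@(np.array(pos)-o["tcp_pos"])*1000).round(1),"turn",Rn.from_matrix(R0.T@R).as_rotvec().round(4))
def st():
    o=monitor.get_obs(); print(o["time"],"tcp",np.array(o["tcp_pos"]),"q",np.array(o["q"]),"F",np.array(o["wrist_force"]),o["width"],o["grasp_force"]); print(np.array(o["tool_rot"]))
E
python3 -c "
from h import *
to([.537,.250,.19],tool_yaw(34.2))"
```

```text
shift mm [-375.4 -166.8   55.3] turn [ 0.     -0.      0.5251]
```

```bash
python3 -m crank '[[[-375,-167,0],[0,0,0.525]],[[-375,-167,0],[0,0,0.525]],[[-375,-167,0],[0,0,0.525]],[[-375,-167,0],[0,0,0.525]],[[-375,-167,0],[0,0,0.525]],[[-375,-167,0],[0,0,0.525]],[[-375,-167,0],[0,0,0.525]],[[-375,-167,0],[0,0,0.525]],[[-375,-167,0],[0,0,0.525]],[[-375,-167,0],[0,0,0.525]],[[-375,-167,55],[0,0,0.525]],[[-375,-167,55],[0,0,0.525]],[[-375,-167,55],[0,0,0.525]],[[-375,-167,55],[0,0,0.525]]]' 1
python3 - <<'E'
from h import *
st()
T=T_of("wrist"); im,W=cloud("wrist"); cv2.imwrite("pics/w1.png",im)
z=W[...,2]; m=(z>.083)&(z<.097)&(np.hypot(W[...,0]-.537,W[...,1]-.25)<.03); p=W[m]; print(len(p)); 
if len(p)>20: print(p.mean(0),cv2.minAreaRect((p[:,:2]*1000).astype(np.float32)))
for n in("nut","heat_sink"): print(n,find("wrist",n,T))
to([.537,.250,.063],tool_yaw(34.2))
E
```

```text
time: 1.9
tcp_pos: [0.5366, 0.2516, 0.1917]
tool_rot: [[-0.564, 0.826, 0.001], [0.826, 0.564, 0.001], [0.0, 0.002, -1.0]]
wrist_force: [0.2, -0.1, 0.4]
width: 0.0854
grasp_force: 0.0
1.9 tcp [0.5366 0.2516 0.1917] q [-0.4657  0.71   -0.0871  1.7253  0.0864  0.7081  0.0016] F [ 0.1582 -0.0998  0.4357] 0.08535432774469637 0.0
[[-0.5638  0.8259  0.0013]
 [ 0.8259  0.5638  0.0015]
 [ 0.0005  0.0019 -1.    ]]
719
[0.5354 0.2504 0.0903] ((535.9721069335938, 249.73878479003906), (23.764135360717773, 23.933059692382812), 33.4079704284668)
nut [(0.9, array([0.5246, 0.287 , 0.0176]))]
heat_sink [(0.77, array([0.5899, 0.2308, 0.0171]))]
shift mm [ -0.6  -1.1 129. ] turn [0.003  0.0002 0.0007]
```

View pics/w1.png

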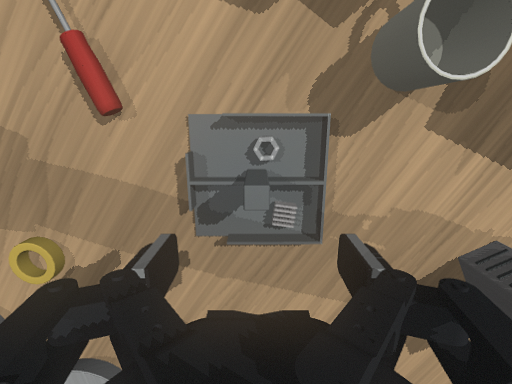

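The wrist view shows the post at (256,195) between the jaws and square to them, with the nut at (266,148) and the heat sink at (285,215), both clear of the fingers. Now I descend, grip and lift.

```bash
python3 -m crank '[[[0,-1,40],[0,0,0]],[[0,-1,80],[0,0,0]],[[0,-1,110],[0,0,0]],[[0,-1,128],[0,0,0]],[[0,-1,128],[0,0,0]],[[0,-1,128],[0,0,0]]]' 1 && python3 -m crank '[[[0,0,0],[0,0,0]],[[0,0,0],[0,0,0]],[[0,0,0],[0,0,0]],[[0,0,0],[0,0,0]],[[0,0,0],[0,0,0]],[[0,0,0],[0,0,0]],[[0,0,0],[0,0,0]],[[0,0,0],[0,0,0]],[[0,0,0],[0,0,0]],[[0,0,0],[0,0,0]],[[0,0,0],[0,0,0]],[[0,0,0],[0,0,0]],[[0,0,-5],[0,0,0]],[[0,0,-15],[0,0,0]],[[0,0,-30],[0,0,0]],[[0,0,-50],[0,0,0]],[[0,0,-70],[0,0,0]],[[0,0,-85],[0,0,0]],[[0,0,-90],[0,0,0]],[[0,0,-90],[0,0,0]]]' 0
python3 -c "
from h import *
st()"
```

```text
time: 2.65
tcp_pos: [0.5365, 0.2499, 0.0633]
tool_rot: [[-0.562, 0.827, 0.001], [0.827, 0.562, 0.001], [-0.0, 0.002, -1.0]]
wrist_force: [-0.3, -0.7, 0.1]
width: 0.0856
grasp_force: 0.0
time: 4.65
tcp_pos: [0.5362, 0.2496, 0.1535]
tool_rot: [[-0.562, 0.827, 0.002], [0.827, 0.562, 0.001], [-0.0, 0.002, -1.0]]
wrist_force: [0.2, -0.3, -3.9]
width: 0.0234
grasp_force: 59.1
4.65 tcp [0.5362 0.2496 0.1535] q [-0.4667  0.7627 -0.0814  1.7585  0.0966  0.6223 -0.0072] F [ 0.1611 -0.3079 -3.9352] 0.023412078060490442 59.06712591648102
[[-0.5621  0.8271  0.0017]
 [ 0.8271  0.5621  0.0009]
 [-0.0002  0.0019 -1.    ]]
```

Held (width 23.4 mm, 59 N). Before choosing a tipping direction, I'll fit a simple kinematic model from the observed poses to check the joint ranges.

```bash
cat > kin.py <<'E'
from h import *
import itertools
from scipy.optimize import least_squares
D=[([-1.088,.689,-.195,1.565,.157,.902,-.215],[.2709,.5625,.2445],[[-.901,.4338,-.0007],[.4338,.901,-.0017],[-.0001,-.0019,-1]]),
([-.4657,.71,-.0871,1.7253,.0864,.7081,.0016],[.5366,.2516,.1917],[[-.5638,.8259,.0013],[.8259,.5638,.0015],[.0005,.0019,-1]]),
([-.4667,.7627,-.0814,1.7585,.0966,.6223,-.0072],[.5362,.2496,.1535],[[-.5621,.8271,.0017],[.8271,.5621,.0009],[-.0002,.0019,-1]])]
def Rz(a): return Rn.from_euler('z',a).as_matrix()
def Ry(a): return Rn.from_euler('y',a).as_matrix()
def fk(q,s,c,L):
    h,d3,a4,d5,a7,d7=L
    R=Rz(s[0]*q[0]+c[0])@Ry(q[1]); R=R@Rz(s[2]*q[2]); p=np.array([0,0,h])+R@[a4,0,d3]
    R=R@Ry(q[3]); p=p+R@[-a4,0,0]; R=R@Rz(s[4]*q[4]); p=p+R@[0,0,d5]; R=R@Ry(q[5]); p=p+R@[a7,0,d7]
    return p,R@Rz(s[6]*q[6]+c[1])
E
python3 - <<'E'
from kin import *
for s in itertools.product([1,-1],repeat=3):
    S=[s[0],1,s[1],1,s[2],1,1]
    def f(x,S=S):
        o=[]
        for q,p,R in D:
            pp,RR=fk(q,S,x[:2],x[2:]); o+=list(pp-p)+list((RR-np.array(R)).ravel()*.3)
        return o
    best=min((least_squares(f,[c0,c1,.35,.4,0.0,.38,.08,.2]) for c0 in(0,.9,1.57,3.1,-1.5) for c1 in (0,1.57,3.1,-1.5)),key=lambda r:r.cost)
    for s7 in (1,-1):
        S[6]=s7
        best=min((least_squares(f,[c0,c1,.35,.4,0.0,.38,.08,.2]) for c0 in(0,.9,1.57,3.1,-1.5) for c1 in (0,1.57,3.1,-1.5)),key=lambda r:r.cost)
        print(S,best.cost,best.x)
E
```

```text
[1, 1, 1, 1, 1, 1, 1] 0.08291912863107301 [  0.4234   0.4646 -17.5982   1.1968   2.1328  -2.3912   2.069  -15.1226]
[1, 1, 1, 1, 1, 1, -1] 0.14106444401992208 [  0.4234   0.3498 -17.5846   1.1969   2.1328  -2.3911   2.0691 -15.109 ]
[1, 1, 1, 1, -1, 1, 1] 0.06510178858505225 [ 0.472   0.6749 -0.434  -6.8972  4.1912 -2.892  -0.5304 -3.6969]
[1, 1, 1, 1, -1, 1, -1] 0.12064063465719586 [ 0.472   0.5584 -0.4338 -6.8977  4.1913 -2.8921 -0.5306 -3.697 ]
[1, 1, -1, 1, 1, 1, 1] 0.05211865867336491 [ 0.3851  0.6058  4.2268 -5.5481  3.1798 -2.5518 -0.9627  1.7871]
[1, 1, -1, 1, 1, 1, -1] 0.10284778879124715 [ 0.3851  0.4826  4.227  -5.5484  3.1798 -2.5518 -0.9629  1.787 ]
[1, 1, -1, 1, -1, 1, 1] 0.03980065635808083 [  3.3882   3.7663 -33.1802   7.0228  -3.1954   3.019    2.1229 -30.3564]
[1, 1, -1, 1, -1, 1, -1] 0.08900639100431094 [ -2.895   -2.6439 -33.1801   7.0228  -3.1954   3.019    2.1229 -30.3564]
[-1, 1, 1, 1, 1, 1, 1] 0.0027739273218204594 [ -0.0861   7.5694 -12.8657   1.4545  -0.1261   0.3102   0.3646 -12.1988]
[-1, 1, 1, 1, 1, 1, -1] 0.0036316895022242505 [ -0.0861   1.1394 -12.8659   1.4545  -0.1261   0.3102   0.3646 -12.1989]
[-1, 1, 1, 1, -1, 1, 1] 0.011376232466285002 [-0.0871  1.4458 -0.514   0.3845  0.133   0.2769  0.0426 -0.6304]
[-1, 1, 1, 1, -1, 1, -1] 0.009618489191959451 [-0.0872  1.3    -0.5141  0.3841  0.1331  0.2769  0.0425 -0.6307]
[-1, 1, -1, 1, 1, 1, 1] 0.01594520562623694 [-0.0794  1.4755  0.0457  0.5535 -0.0013  0.3322 -0.0183  0.0225]
[-1, 1, -1, 1, 1, 1, -1] 0.007893165688042238 [-0.0794  1.3302  0.0457  0.5534 -0.0013  0.3322 -0.0184  0.0224]
[-1, 1, -1, 1, -1, 1, 1] 0.010764062459265929 [-0.0824  1.6344  0.7715  0.5286  0.0032  0.333  -0.0264  0.729 ]
[-1, 1, -1, 1, -1, 1, -1] 1.5648996758315221e-06 [-0.0824  1.4883  0.7715  0.5286  0.0032  0.333  -0.0264  0.7291]
```

The model fits (all odd joints inverted, zero offsets). I'll carry gently part way and add small tilts of 7° or less, to identify the hand length.

```bash
python3 -m crank '[[[-2,-1,-2],[0,0,0]],[[-8,-5,-6],[0,0,0]],[[-18,-12,-12],[0,0,0]],[[-32,-22,-20],[0,0,0]],[[-48,-33,-30],[0,0,0]],[[-66,-45,-40],[0,0,0]],[[-84,-57,-50],[0,0,0]],[[-102,-69,-60],[0,0,0]],[[-120,-81,-70],[0,0,0]],[[-136,-92,-79],[0,0,0]],[[-149,-101,-86],[0,0,0]],[[-158,-107,-92],[0,0,0]],[[-163,-111,-97],[0,0,0]],[[-165,-112,-100],[0,0.02,0]],[[-165,-112,-100],[0,0.05,0]],[[-165,-112,-100],[0,0.08,0]],[[-165,-112,-100],[0,0.11,0]],[[-165,-112,-100],[0,0.12,0]],[[-165,-112,-100],[0,0.12,0]]]' >/dev/null; python3 -c "
from h import *
st()"
python3 -m crank '[[[0,0,0],[0,-0.03,0]],[[0,0,0],[0,-0.07,0]],[[0,0,0],[0,-0.10,0]],[[0,0,0],[0.03,-0.12,0]],[[0,0,0],[0.06,-0.12,0]],[[0,0,0],[0.1,-0.12,0]],[[0,0,0],[0.12,-0.12,0]],[[0,0,0],[0.12,-0.12,0]],[[0,0,0],[0.12,-0.12,0]]]' >/dev/null; python3 -c "
from h import *
st()"
```

```text
6.55 tcp [0.5361 0.0495 0.2518] q [ 0.0164  0.5966 -0.2153  1.7649  0.0144  0.8419  0.4205] F [ 0.4827  0.3453 -3.5163] 0.023215290588207087 59.07457709312439
[[-0.5572  0.8276 -0.0679]
 [ 0.8216  0.5614  0.0995]
 [ 0.1205 -0.0003 -0.9927]]
7.45 tcp [0.5357 0.0502 0.2522] q [-0.1416  0.6089 -0.1086  1.7282  0.1319  0.9232  0.2846] F [ 0.5438 -0.1203 -3.2502] 0.023213049898790417 59.251254200935364
[[-0.5684  0.8169 -0.0981]
 [ 0.8227  0.5644 -0.0676]
 [ 0.0001 -0.1191 -0.9929]]
```

```bash
cat >> kin.py <<'E'
D+=[([.0164,.5966,-.2153,1.7649,.0144,.8419,.4205],[.5361,.0495,.2518],[[-.5572,.8276,-.0679],[.8216,.5614,.0995],[.1205,-.0003,-.9927]]),
([-.1416,.6089,-.1086,1.7282,.1319,.9232,.2846],[.5357,.0502,.2522],[[-.5684,.8169,-.0981],[.8227,.5644,-.0676],[.0001,-.1191,-.9929]])]
S=[-1,1,-1,1,-1,1,-1]
def res(x):
    o=[]
    for q,p,R in D:
        pp,RR=fk(q,S,x[:2],x[2:]); o+=list(pp-p)+list((RR-np.array(R)).ravel()*.3)
    return o
X=least_squares(res,[-.0824,1.488,.3,.5,0,.333,0,.2])
lo=np.array([-3.01,-.46,-1.47,.13,-1,.04,-2.66])+.08; hi=np.array([3.01,2.08,1.51,2.56,4.14,2.09,2.66])-.08
def ik(p,R,q0):
    def f(q):
        pp,RR=fk(q,S,X.x[:2],X.x[2:]); return np.r_[(pp-p)*10,Rn.from_matrix(RR.T@R).as_rotvec()*3,.01*(q-q0)]
    r=least_squares(f,np.clip(q0,lo+.01,hi-.01),bounds=(lo,hi)); e=f(r.x)
    return r.x,np.linalg.norm(e[:3])/10,np.linalg.norm(e[3:6])/3
def tray_pose(bear,tilt,corner,back=0.):
    """tool pose with nut's gap corner (underside) at `corner` (world), pouring to bearing deg, tilt deg"""
    b=np.radians(bear); d=np.array([np.cos(b),np.sin(b),0]); k=np.cross([0,0,1],d)
    Rt=Rn.from_rotvec(k*np.radians(tilt)).as_matrix()@Rz(b-np.arctan2(75,-78))
    tcp=np.array(corner)+Rt@(np.array([0,0,.063])-np.array([-.078,.075,0]))
    return tcp,Rt@np.c_[[0,1,0],[1,0,0],[0,0,-1]],d
E
python3 - <<'E'
from kin import *
print(X.cost,X.x)
q=np.array(monitor.get_obs()["q"]); dish=np.array([.519,-.1737])
for bear in range(-180,180,20):
    q0=q; out=[]
    # gradual continuation: first level at yaw, above dish
    b0=170.0; 
    for sgn in (0,):
        diff=bear-b0
        for dd in ((diff+180)%360-180, (diff+180)%360-180-360*np.sign((diff+180)%360-180)):
            qq=q0.copy(); bad=0
            path=[(b0+dd*t,2.,t,.15) for t in np.linspace(.1,1,8)]+[(b0+dd,a,1,.055) for a in range(6,49,6)]
            for (bb,a,t,z) in path:
                c=np.radians(bb); d=np.array([np.cos(c),np.sin(c)])
                P,R,_=tray_pose(bb,a,[*(dish-.02*d),z]); qq,ep,er=ik(P,R,qq); bad=max(bad,ep,er)
            print(bear,round(dd),"err %.3f"%bad,qq.round(2),P.round(3)) if bad<.03 else None
E
```

```text
3.7838956489741495e-05 [-0.0768  1.4942  0.3142  0.5791 -0.0053  0.3391 -0.0023  0.3051]
-180 10 err 0.000 [ 0.94  1.1  -1.14  2.42  2.58  0.97 -1.23] [ 0.565 -0.174  0.178]
-160 30 err 0.000 [ 1.12  1.21 -1.32  2.3   2.34  0.64 -0.59] [ 0.562 -0.158  0.178]
-140 50 err 0.000 [ 1.14  1.12 -1.14  2.13  1.65  0.16  0.37] [ 0.554 -0.144  0.178]
-120 70 err 0.000 [ 1.13  1.16 -1.16  1.95  0.39  0.43  1.88] [ 0.542 -0.134  0.178]
-100 90 err 0.000 [ 1.08  1.2  -1.18  1.77  0.3   0.82  2.18] [ 0.527 -0.129  0.178]
-80 110 err 0.000 [ 0.98  1.22 -1.15  1.6   0.28  1.15  2.44] [ 0.511 -0.129  0.178]
-60 130 err 0.000 [ 0.89  1.27 -1.21  1.46  0.38  1.46  2.58] [ 0.496 -0.134  0.178]
-60 -230 err 0.000 [ 0.18  1.03  0.53  1.46 -0.66  1.66 -2.49] [ 0.496 -0.134  0.178]
-40 -210 err 0.000 [ 0.05  1.09  0.66  1.37 -0.53  1.75 -2.23] [ 0.484 -0.144  0.178]
-20 -190 err 0.000 [-0.06  1.13  0.77  1.33 -0.4   1.74 -1.96] [ 0.476 -0.158  0.178]
0 -170 err 0.000 [-0.17  1.14  0.82  1.36 -0.27  1.62 -1.72] [ 0.473 -0.174  0.178]
20 -150 err 0.000 [-0.29  1.14  0.88  1.45 -0.17  1.43 -1.5 ] [ 0.476 -0.189  0.178]
40 -130 err 0.000 [-0.41  1.13  0.94  1.58 -0.1   1.16 -1.28] [ 0.484 -0.203  0.178]
60 -110 err 0.000 [-0.52  1.12  1.    1.74 -0.07  0.84 -1.07] [ 0.496 -0.213  0.178]
80 -90 err 0.000 [-0.6   1.1   1.05  1.92 -0.1   0.46 -0.81] [ 0.511 -0.219  0.178]
100 -70 err 0.000 [-0.55  0.99  0.88  2.11  1.15  0.12 -1.81] [ 0.527 -0.219  0.178]
120 -50 err 0.000 [-0.03  0.8  -0.01  2.27  2.08  0.81 -2.36] [ 0.542 -0.213  0.178]
140 -30 err 0.000 [ 0.34  0.85 -0.48  2.4   2.36  1.1  -2.16] [ 0.554 -0.203  0.178]
160 -10 err 0.000 [ 0.65  0.94 -0.8   2.46  2.58  1.14 -1.8 ] [ 0.562 -0.189  0.178]
```

The model is good to a few mm. Pouring towards bearing 60° keeps every joint well inside its range. I'll level the tray, then move to the start of the pour with it turned about -110°.

```bash
python3 -m crank '[[[0,0,0],[-0.03,0.03,0]],[[0,0,0],[-0.07,0.07,0]],[[0,0,0],[-0.1,0.1,0]],[[0,0,0],[-0.12,0.0,0]],[[0,0,0],[-0.12,0.0,0]],[[0,0,0],[-0.12,0.0,0]]]'
python3 - <<'E'
from kin import *
st()
b=np.radians(60); d=np.array([np.cos(b),np.sin(b)]); dish=np.array([.519,-.1737])
P,R,_=tray_pose(60,0,[*(dish-.02*d),.18]); print(P); to(P,R)
E
```

```text
time: 8.05
tcp_pos: [0.5354, 0.0505, 0.2526]
tool_rot: [[-0.569, 0.822, -0.001], [0.822, 0.569, 0.001], [0.002, 0.0, -1.0]]
wrist_force: [0.1, -0.0, -3.2]
width: 0.0235
grasp_force: 59.7
8.05 tcp [0.5354 0.0505 0.2526] q [-0.0937  0.5634 -0.1367  1.8221  0.1034  0.7636  0.321 ] F [ 0.0822 -0.0455 -3.1885] 0.023498808316841896 59.74097549915314
[[-0.5691  0.8223 -0.0008]
 [ 0.8223  0.5691  0.0013]
 [ 0.0015  0.0001 -1.    ]]
[ 0.4549 -0.2847  0.243 ]
shift mm [-229.8 -257.     9.2] turn [-0.0014 -0.0011  1.934 ]
```

```bash
python3 -m crank '[[[-2,-2,0],[0,0,0.013]],[[-7,-8,0],[0,0,0.058]],[[-16,-18,0],[0,0,0.135]],[[-28,-31,0],[0,0,0.232]],[[-41,-46,1],[0,0,0.348]],[[-55,-62,2],[0,0,0.464]],[[-69,-77,2],[0,0,0.58]],[[-83,-93,3],[0,0,0.696]],[[-97,-108,4],[0,0,0.812]],[[-110,-123,4],[0,0,0.928]],[[-124,-139,5],[0,0,1.044]],[[-138,-154,5],[0,0,1.16]],[[-152,-170,6],[0,0,1.276]],[[-166,-185,6],[0,0,1.392]],[[-179,-200,7],[0,0,1.508]],[[-193,-216,8],[0,0,1.624]],[[-207,-231,8],[0,0,1.74]],[[-218,-244,9],[0,0,1.837]],[[-226,-253,9],[0,0,1.905]],[[-230,-257,9],[0,0,1.934]]]' >/dev/null;  python3 -m crank '[[[0,0,0],[0,0,0]],[[0,0,0],[0,0,0]],[[0,0,0],[0,0,0]]]' >/dev/null
python3 - <<'E'
from kin import *
st()
T=T_of("top"); im,W=cloud("top"); cv2.imwrite("pics/top2.png",im)
for n in("nut","heat_sink","dish"): print(n,find("top",n,T))
T=T_of("wrist"); im,W=cloud("wrist"); cv2.imwrite("pics/w2.png",im)
for n in("nut","heat_sink","dish"): print(n,find("wrist",n,T))
b=np.radians(60); d=np.array([np.cos(b),np.sin(b)]); dish=np.array([.519,-.1737])
for a,z in ((10,.12),(20,.07),(30,.06),(38,.055),(45,.055)):
    P,R,_=tray_pose(60,a,[*(dish-.02*d),z]); print(a,P); to(P,R)
E
```

```text
10.35 tcp [ 0.4554 -0.2843  0.243 ] q [ 0.2338  0.6069  0.3956  1.8528 -0.3313  0.7475 -0.5165] F [ 0.2822  0.5759 -2.6979] 0.023554578658635552 59.66483116149902
[[ 0.9707  0.2404  0.0002]
 [ 0.2404 -0.9707  0.0015]
 [ 0.0005 -0.0014 -1.    ]]
nut [(0.53, array([ 0.4947, -0.2856,  0.1942]))]
heat_sink [(0.79, array([ 0.4188, -0.3271,  0.1909]))]
dish [(0.97, array([ 0.3286, -0.1705,  0.0069])), (0.9, array([ 0.521 , -0.1734,  0.0087]))]
nut [(0.66, array([ 0.495 , -0.2905,  0.1968]))]
heat_sink [(0.33, array([ 0.4747, -0.2805,  0.1883]))]
dish [(0.93, array([ 0.3131, -0.13  ,  0.0124])), (0.87, array([ 0.5462, -0.1528,  0.0039]))]
10 [ 0.4612 -0.2738  0.2008]
shift mm [ 8.6 -9.5 42.3] turn [-0.1264 -0.1212 -0.0009]
20 [ 0.4689 -0.2604  0.1662]
shift mm [ 19.3 -20.7  76.9] turn [-0.2522 -0.2421 -0.0009]
30 [ 0.4779 -0.2449  0.1687]
shift mm [ 31.7 -33.6  74.5] turn [-0.3781 -0.363  -0.0009]
38 [ 0.4858 -0.2313  0.1713]
shift mm [ 42.6 -45.   71.9] turn [-0.4788 -0.4597 -0.0009]
45 [ 0.493  -0.2187  0.1761]
shift mm [ 52.7 -55.4  67.1] turn [-0.5669 -0.5443 -0.0008]
```

View pics/w2.png

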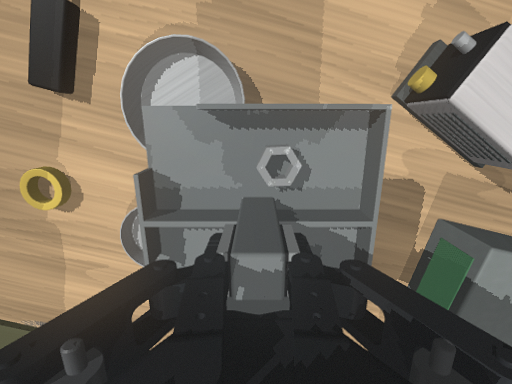

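The nut is still in its bay at (280,165), and its gap corner at (150,105) is over the big dish. I'll lower level first, then tip about the corner.

```bash
python3 -m crank '[[[0,0,3],[0,0,0]],[[0,0,12],[0,0,0]],[[0,0,26],[0,0,0]],[[0,0,42],[0,0,0]],[[0,0,60],[0,0,0]],[[0,0,78],[0,0,0]],[[0,0,94],[0,0,0]],[[0,0,106],[0,0,0]],[[0,0,114],[0,0,0]],[[0,0,118],[0,0,0]],[[0,0,118],[0,0,0]],[[0,0,118],[0,0,0]]]'
python3 - <<'E'
from kin import *
b=np.radians(60); d=np.array([np.cos(b),np.sin(b)]); dish=np.array([.519,-.1737])
for a in (5,10,15,20,25,30,35,40,45):
    P,R,_=tray_pose(60,a,[*(dish-.02*d),.06]); print(a,end=' '); to(P,R)
E
```

```text
time: 11.95
tcp_pos: [0.4554, -0.2855, 0.1256]
tool_rot: [[0.971, 0.239, 0.001], [0.239, -0.971, -0.0], [0.001, 0.0, -1.0]]
wrist_force: [0.8, 0.1, -2.2]
width: 0.0233
grasp_force: 59.8
5 shift mm [ 3.8 -5.1 -6.6] turn [-0.0626 -0.0613 -0.0013]
10 shift mm [  8.4 -10.  -15.3] turn [-0.1255 -0.1218 -0.0013]
15 shift mm [ 13.6 -15.3 -23.3] turn [-0.1885 -0.1822 -0.0013]
20 shift mm [ 19.2 -21.1 -30.6] turn [-0.2514 -0.2427 -0.0014]
25 shift mm [ 25.2 -27.4 -37.3] turn [-0.3144 -0.3031 -0.0014]
30 shift mm [ 31.6 -34.1 -43.1] turn [-0.3773 -0.3635 -0.0014]
35 shift mm [ 38.3 -41.1 -48.1] turn [-0.4403 -0.424  -0.0014]
40 shift mm [ 45.3 -48.4 -52.2] turn [-0.5032 -0.4844 -0.0015]
45 shift mm [ 52.5 -55.9 -55.5] turn [-0.5662 -0.5449 -0.0015]
```

```bash
python3 -m crank '[[[2,-3,-3],[-0.03,-0.03,0]],[[4,-5,-7],[-0.063,-0.061,0]],[[6,-7,-11],[-0.094,-0.091,0]],[[8,-10,-15],[-0.126,-0.121,0]],[[11,-13,-19],[-0.157,-0.151,0]],[[14,-15,-23],[-0.188,-0.181,0]],[[16,-18,-27],[-0.22,-0.212,0]],[[19,-21,-31],[-0.251,-0.242,0]],[[22,-24,-34],[-0.283,-0.272,0]],[[25,-27,-37],[-0.314,-0.302,0]],[[28,-31,-40],[-0.346,-0.333,0]],[[32,-34,-43],[-0.377,-0.363,0]],[[35,-37,-46],[-0.409,-0.393,0]],[[38,-41,-48],[-0.44,-0.424,0]],[[42,-45,-50],[-0.472,-0.454,0]],[[45,-48,-52],[-0.503,-0.484,0]],[[49,-52,-54],[-0.535,-0.515,0]],[[52,-56,-55],[-0.566,-0.545,0]],[[52,-56,-55],[-0.566,-0.545,0]],[[52,-56,-55],[-0.566,-0.545,0]]]'
python3 - <<'E'
from kin import *
st()
for c in("top","side"):
    T=T_of(c); im,W=cloud(c); cv2.imwrite(f"pics/{c}3.png",im)
    for n in("nut","heat_sink","dish"): print(c,n,find(c,n,T))
a=cv2.imread("pics/top3.png")[100:300,220:440];b=cv2.imread("pics/side3.png")[60:260,180:400]
cv2.imwrite("pics/c3.png",cv2.resize(np.hstack([a,b]),None,fx=1.8,fy=1.8,interpolation=2))
E
```

```text
time: 13.95
tcp_pos: [0.4923, -0.2184, 0.18]
tool_rot: [[0.869, 0.345, -0.355], [0.064, -0.789, -0.612], [-0.491, 0.509, -0.707]]
wrist_force: [-0.0, -1.1, -2.2]
width: 0.0233
grasp_force: 60.1
13.95 tcp [ 0.4923 -0.2184  0.18  ] q [-0.5038  1.1275  0.9671  1.7722 -0.1429  0.8298 -1.018 ] F [-0.022  -1.1191 -2.1794] 0.023250993666058015 60.0564444065094
[[ 0.8691  0.345  -0.3545]
 [ 0.0635 -0.7885 -0.6117]
 [-0.4906  0.5091 -0.7072]]
top nut [(0.64, array([ 0.5423, -0.1331,  0.0169]))]
top heat_sink [(0.73, array([ 0.4416, -0.1977,  0.1289]))]
top dish [(0.74, array([ 0.4953, -0.1419,  0.0055])), (0.56, array([ 0.3273, -0.1722,  0.0018]))]
side nut [(0.52, array([ 0.543 , -0.1394,  0.0167]))]
side heat_sink [(0.59, array([ 0.4419, -0.2023,  0.126 ]))]
side dish [(0.9, array([ 0.5187, -0.1905,  0.0107])), (0.7, array([ 0.3296, -0.1793,  0.0016]))]
```

View pics/c3.png

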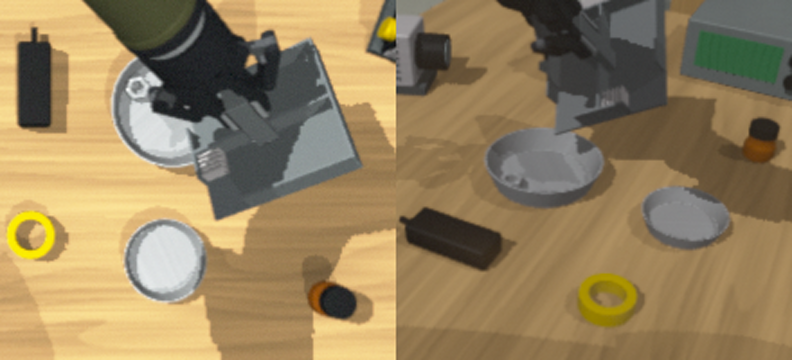

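Both crops show the nut lying in the big dish (138,87 on the left; 512,180 on the right) and the heat sink still in the tray against the wall. Now I level off and rise.

Run:
```python
from kin import *
o=monitor.get_obs(); R=np.array(o["tool_rot"]); Rt=R@np.c_[[0,1,0],[1,0,0],[0,0,-1]]
org=np.array(o["tcp_pos"])-Rt@[0,0,.063]; print("hs in tray",Rt.T@(np.array([.4418,-.2,.127])-org))
b=np.radians(60); d=np.array([np.cos(b),np.sin(b)]); dish=np.array([.519,-.1737])
for a,z in ((36,.075),(27,.10),(18,.13),(9,.16),(0,.18)):
    P,R,_=tray_pose(60,a,[*(dish-.02*d),z]); print(a,end=' '); to(P,R)
```

```text
hs in tray [-0.0592 -0.0163  0.0189]
36 shift mm [-12.7  14.5   6.2] turn [ 0.1116  0.1097 -0.0014]
27 shift mm [-28.8  31.3   7.3] turn [ 0.2249  0.2185 -0.0016]
18 shift mm [-45.4  48.5   5.6] turn [ 0.3383  0.3273 -0.0017]
9 shift mm [-59.7  63.5   4. ] turn [ 0.4516  0.4361 -0.0018]
0 shift mm [-67.1  71.2   9.2] turn [ 0.5649  0.5449 -0.0019]
```

```bash
python3 -m crank '[[[-3,3,2],[0.02,0.02,0]],[[-7,8,4],[0.06,0.06,0]],[[-13,14,6],[0.112,0.11,0]],[[-20,22,7],[0.168,0.164,0]],[[-29,31,7],[0.225,0.218,0]],[[-37,40,7],[0.282,0.273,0]],[[-45,48,6],[0.338,0.327,0]],[[-53,56,5],[0.395,0.382,0]],[[-60,63,4],[0.452,0.436,0]],[[-64,68,6],[0.508,0.49,0]],[[-66,70,8],[0.545,0.525,0]],[[-67,71,9],[0.565,0.545,0]],[[-67,71,9],[0.565,0.545,0]],[[-67,71,9],[0.565,0.545,0]]]'
python3 - <<'E'
from kin import *
# target above original spot, tray yaw -56 (tool y along -56)
to([.537,.250,.24],tool_yaw(-55.8)); q,ep,er=ik([.537,.25,.065],tool_yaw(-55.8),np.array(monitor.get_obs()["q"])); print(q,ep,er)
E
```

```text
time: 15.75
tcp_pos: [0.4542, -0.2847, 0.243]
tool_rot: [[0.971, 0.238, -0.0], [0.238, -0.971, -0.001], [-0.001, 0.001, -1.0]]
wrist_force: [-0.4, -0.1, -2.9]
width: 0.0234
grasp_force: 59.9
shift mm [ 207.5 -499.7    2.4] turn [ 0.0008  0.0008 -0.357 ]
[-0.718   0.9299  0.3773  1.8    -0.6207  0.5325 -0.9069] 2.377241652885567e-06 1.3922071194853405e-05
```

```bash
python3 -m crank '[[[1,-2,0],[0,0,-0.002]],[[4,-10,0],[0,0,-0.007]],[[10,-25,0],[0,0,-0.018]],[[19,-45,0],[0,0,-0.032]],[[29,-70,0],[0,0,-0.05]],[[41,-100,0],[0,0,-0.071]],[[54,-130,0],[0,0,-0.093]],[[68,-165,0],[0,0,-0.118]],[[83,-200,0],[0,0,-0.143]],[[98,-235,0],[0,0,-0.168]],[[112,-270,0],[0,0,-0.193]],[[127,-305,0],[0,0,-0.218]],[[141,-340,0],[0,0,-0.243]],[[156,-375,0],[0,0,-0.268]],[[168,-405,0],[0,0,-0.289]],[[180,-435,0],[0,0,-0.311]],[[191,-460,0],[0,0,-0.329]],[[199,-480,0],[0,0,-0.343]],[[205,-495,0],[0,0,-0.354]],[[207,-500,0],[0,0,-0.357]]]' >/dev/null; python3 -m crank '[[[0,0,3],[0,0,0]],[[0,0,12],[0,0,0]],[[0,0,28],[0,0,0]],[[0,0,46],[0,0,0]],[[0,0,66],[0,0,0]],[[0,0,86],[0,0,0]],[[0,0,106],[0,0,0]],[[0,0,126],[0,0,0]],[[0,0,142],[0,0,0]],[[0,0,154],[0,0,0]],[[0,0,161],[0,0,0]],[[0,0,164],[0,0,0]],[[0,0,166],[0,0,0]],[[0,0,166],[0,0,0]],[[0,0,166],[0,0,0]]]'
python3 - <<'E'
from kin import *
st()
T=T_of("top"); im,W=cloud("top")
for n in("nut","heat_sink","dish"): print(n,find("top",n,T))
E
```

```text
time: 19.25
tcp_pos: [0.5372, 0.2509, 0.0771]
tool_rot: [[0.826, 0.563, 0.001], [0.563, -0.826, -0.0], [0.001, 0.001, -1.0]]
wrist_force: [0.2, 0.1, -2.3]
width: 0.023
grasp_force: 59.9
19.25 tcp [0.5372 0.2509 0.0771] q [-0.6991  0.9169  0.3303  1.8012 -0.5489  0.5146 -0.977 ] F [ 0.1782  0.1207 -2.3224] 0.022955903812893533 59.946776032447815
[[ 0.8263  0.5633  0.0012]
 [ 0.5633 -0.8263 -0.0001]
 [ 0.001   0.0007 -1.    ]]
nut []
heat_sink [(0.46, array([0.4931, 0.294 , 0.0333]))]
dish [(0.82, array([ 0.3286, -0.171 ,  0.0047])), (0.75, array([ 0.5218, -0.1784,  0.0066]))]
```

```bash
python3 -m crank '[[[0,0,3],[0,0,0]],[[0,0,6],[0,0,0]],[[0,0,9],[0,0,0]],[[0,0,11],[0,0,0]],[[0,0,12],[0,0,0]],[[0,0,13],[0,0,0]],[[0,0,13.5],[0,0,0]],[[0,0,13.5],[0,0,0]],[[0,0,13.5],[0,0,0]]]'
```

```text
time: 20.35
tcp_pos: [0.537, 0.2507, 0.0635]
tool_rot: [[0.826, 0.563, 0.001], [0.563, -0.826, -0.0], [0.0, 0.001, -1.0]]
wrist_force: [-0.6, 0.2, 1.9]
width: 0.0234
grasp_force: 60.6
```

Force has gone from -2.3 to +1.9 N, so the tray is on the bench. I'll release and retreat.

```bash
python3 -m crank '[[[0,0,0],[0,0,0]],[[0,0,0],[0,0,0]],[[0,0,0],[0,0,0]],[[0,0,0],[0,0,0]],[[0,0,0],[0,0,0]],[[0,0,0],[0,0,0]],[[0,0,0],[0,0,0]],[[0,0,0],[0,0,0]],[[0,0,-10],[0,0,0]],[[0,0,-40],[0,0,0]],[[0,0,-80],[0,0,0]],[[0,0,-120],[0,0,0]],[[0,0,-160],[0,0,0]],[[0,0,-200],[0,0,0]],[[0,0,-200],[0,0,0]]]' 1; python3 -m crank '[[[30,0,0],[0,0,0]],[[70,0,0],[0,0,0]],[[110,0,0],[0,0,0]],[[150,0,0],[0,0,0]],[[150,0,0],[0,0,0]]]'
python3 - <<'E'
from kin import *
for c in("top","side"):
    T=T_of(c); im,W=cloud(c); cv2.imwrite(f"pics/{c}5.png",im)
    for n in("tray","nut","heat_sink","dish"): print(c,n,find(c,n,T))
    if c=="top":
        x,y,z=W[...,0],W[...,1],W[...,2]; p=W[(abs(x-.537)<.12)&(abs(y-.25)<.12)&(z>.02)&(z<.04)]
        print(len(p),p[:,2].min(),np.median(p[:,2]),p[:,2].max())
        p=W[(abs(x-.519)<.1)&(abs(y+.1737)<.1)&(z>.026)&(z<.045)]; s=np.linalg.lstsq(np.c_[2*p[:,:2],np.ones(len(p))],(p[:,:2]**2).sum(1),rcond=None)[0]; print("dish",s[:2])
E
```

```text
time: 21.85
tcp_pos: [0.5402, 0.2512, 0.2695]
tool_rot: [[0.827, 0.563, 0.011], [0.563, -0.827, 0.004], [0.012, 0.003, -1.0]]
wrist_force: [0.8, -0.5, 0.2]
width: 0.0852
grasp_force: 0.0
time: 22.35
tcp_pos: [0.6631, 0.3385, 0.2613]
tool_rot: [[0.824, 0.566, 0.002], [0.566, -0.824, 0.001], [0.002, 0.001, -1.0]]
wrist_force: [-0.4, 0.0, 0.2]
width: 0.0856
grasp_force: 0.0
top tray [(0.89, array([0.5402, 0.2497, 0.0017]))]
top nut [(0.59, array([ 0.5414, -0.1306,  0.0181]))]
top heat_sink [(0.45, array([0.4904, 0.2892, 0.0199]))]
top dish [(0.75, array([ 0.5206, -0.1791,  0.0067])), (0.75, array([ 0.3277, -0.1706,  0.0035])), (0.72, array([0.4915, 0.2935, 0.0189]))]
680 0.020025656734900088 0.027429458519446226 0.039321640303466854
dish [ 0.5191 -0.1737]
side tray [(0.58, array([ 0.5183, -0.1938,  0.0123]))]
side nut [(0.4, array([ 0.5184, -0.1914,  0.01  ])), (0.32, array([0.4899, 0.2926, 0.0203]))]
side heat_sink [(0.74, array([0.4886, 0.2876, 0.0184]))]
side dish [(0.67, array([ 0.3287, -0.1765,  0.0031])), (0.59, array([ 0.5185, -0.1917,  0.0086])), (0.37, array([0.532 , 0.2572, 0.0107]))]
```

View pics/side5.png

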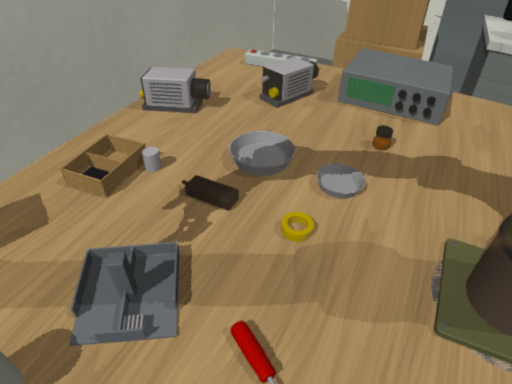

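The side view shows the tray flat at (125,292) with the heat sink in it at (132,322), and the dish unmoved at (262,153). The top camera puts the nut 48 mm from the dish centre at z 0.018. The gripper is clear, so I'm handing in.

```bash
python3 -c "
from h import *
print(order.hand_in())"
```

```text
the job is handed in; nothing more can be done
None
```

I handed the job in at about 22 s with no verdict returned; at the last look the nut lay in the larger dish 48 mm from its centre, the dish had not moved, and the tray stood flat and released on the bench with the heat sink inside.

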